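# Hook the brake return spring back on with a spring puller

## Robot

A 6-joint arm with a two-finger parallel gripper is mounted at the origin on the work surface. World frame = base frame: x ahead of the robot, y to its left, z up, the work surface at z = 0. Lengths are in mm, angles in rad, forces in N, time in s.
With the tool pointing down it reaches from about 275 to 750 mm from the base axis. Payload 10.2 kg.
Tool frame: the origin (TCP) lies midway between the tips of the shut fingers; the grasp point (between the pads) lies 19 mm behind it; z points along the fingers, y is the direction in which the jaws open and shut (so a half turn about z gives the same grasp; the last joint's range is limited). The gripper opens to 85 mm and grips with 20 to 120 N. Pads are 22 mm wide; open, the fingers measure 114 mm over their backs; the gripper's body (76 mm by 85 mm) begins 54 mm behind the grasp point. The pads swing forward as they close: fully open they stand 13 mm farther back than shut.
Start: joints at [-1.428, 0.313, 1.498, -0, 1.331, -0.223], TCP at [187.778, -490.276, 231.294] pointing down, gripper open.
Joint ranges: [-2.94, 2.94], [-0.97, 2.17], [0.19, 2.56], [-1.23, 4.37], [0.02, 3.11], [-2.88, 2.88]. Speed limits (rad/s): [2.39, 2.39, 3.01, 3.14, 3.14, 3.14].

## Interface

Orientations are given as a unit quaternion [w, x, y, z].
In Python, from rig import ctrl gives the robot as it stands.
- The arm moves only by the tool carry_out, never from a script. Its argument "plan" is a list of rows, each a list of 3 entries, a list of its own where there are three numbers: the finger opening in mm, from 0 to 85.4, then the shift along the tool's x, y, z in mm, then the turn, a rotation vector about the tool's x, y, z in units of 6 degrees (1.0 is 6 degrees). In form: [[grip, [x, y, z], [ax, ay, az]], ...]. A call has 1 to 20 rows; each row shifts and turns the commanded pose from where the row before left it, along the tool's axes as they then stand; what a row does not reach is not made up. A row lasts 1/12 s, in which the tool goes at most 41.7 mm and 7.16 degrees, less where a joint would pass 70% of its speed; a pose out of reach is approached as far as the arm can. A call with a gripper value outside its range is refused whole. The fingers move at their own pace and stop on an object; "grip_force" is the grip in N (left out, the last holds). Time passes only in rows, so rows that do not move let the fingers close. It gives the time, the measured TCP pose, the force and the opening at its end, in the units of the state.
- ctrl.sense(): the state, without advancing time (a new reading comes with each control period).
- ctrl.capture(name): name is "side" or "top"; returns a dict with "color" (480x640x3 uint8, blue, green, red), "range_z" (480x640 float32, mm along the optical axis (not along the pixel's ray), 0 where there is no reading), "fx", "fy", "cx", "cy" (pixels), "cam_to_world" (4x4, takes a point from camera to world coordinates). Camera axes: x right, y up, looking along -z (the intrinsics and any distortion apply to the point x, -y, -z); pixel columns grow to the right and rows downward; lengths in mm; the calibration is good to about 2 mm. A picture is of the moment at which its call begins.
- ctrl.finish_job(): hands the job in, once; it reports no verdict.
The state is a dict: "time_s": time; "joints": joint angles; "dq": joint speeds; "tau": joint torques, N m; "eef_pos": TCP position; "ee_rot": TCP orientation; "force": force on the tool from outside, world axes, zero at the start; "wrist_torque": the same for the moment, N m; "grip_width": opening from 0.0 (shut) to 1.0 (fully open).
Only numpy, scipy, OpenCV 4.12 (cv2) and the standard library are available. Lean on these libraries where they do the work, as an engineer would, in place of code of your own. Each camera call takes 0.05 s, during which the arm holds its last target.

## Task

The return spring of this bench whirler's brake has come off its anchor post, so the brake shoe rests on the wheel. With the spring puller's tip in the ring at the loose end of the spring, stretch the spring and catch its side-opening hook round the post, so that the brake lever is held back off the wheel; keep the gripper off the spring itself. Then lay the puller down on the bench clear of the whirler, and leave the wrench and the marker pen where they lie.

Things in the scene. Friction and masses are not known exactly. Their poses are not given: they have to be found in the camera images.
- whirler: Bench whirler (turntable for plaster moulds), fixed: grey base plate 300 x 480 mm, top face 30 mm above the bench. Origin at bench level; x and y along the plate's short and long sides (x -150..150, y -225..255 mm). Wheel of 230 mm centred at x 20, y 120, carrying a white mould (top 112 mm above the bench). Spring and post lie low on the plate's open -y half; the plate ends 32 mm beyond the post.
- brake_lever (a joint): Brake lever, a steel bar 12 mm wide, 300 mm long with a black ball at its near end, on a vertical pivot at whirler x 125, y -15 mm. 0 rad: shoe on the wheel rim; 0.06 rad: pulled back towards whirler -y, on its stop. Light friction: pulling on the spring brings it back to the stop before the spring stretches much.
- spring: The whole return spring. Origin at its fixed end, which hangs on a stud on the lever 43 mm above the bench (whirler x -85, y -33 mm with the lever at 0; x -83.5, y -46 with it on its stop). The spring swings about this vertical axis, always level just above the plate; it cannot be lifted. It starts swung 0.2 to 0.5 rad to whirler +x from the line to the post.
- spring_end: Loose end of the steel spring (coils 24 mm thick): 5 mm wire; level, 43 mm above the bench. Origin where the wire leaves the coils, 87 mm from the origin of spring at rest; x points along the spring to its loose end, y level, to whirler +x. First a J hook, 22 mm wide between wire centres, bend at x 31..42 mm, open on its -y side; then the closed pull ring. Stretches along x only, up to 85 mm.
- hook_mouth (a point): Middle of the hook's side opening, at x 12.5, y -11 mm of spring_end. The opening faces -y (towards whirler -x) and is clear from the coils at x 0 to the wire's end at x 25 mm; the 10 mm post goes in sideways there, with its centre at x 5 to 20 mm, and then seats in the bend as the spring draws back.
- pull_ring (a point): Centre of the closed round pull ring at the spring's very end, 53 mm along x from the origin of spring_end, inside diameter 19 mm, wire 5 mm, 43 mm above the bench. Pull needed: 1.5 N at the first movement, 0.15 N more per mm; stretch is about 26 mm when hooked on, about 48 mm when the post is opposite the opening.
- hook_seat (a point): Point in the hook's bend, 34.5 mm along x from the origin of spring_end (18.5 mm short of the ring's centre), where the centre of the post lies when the hook is seated.
- anchor_post: Anchor post: upright steel pin of 10 mm standing 23.5 mm above the plate with a flat 16 mm head on top (underside of the head 19.5 mm above the plate). Origin on the plate's top face at whirler x -83.5, y -193 mm.
- anchor (a point): On the post's axis at the height of the spring wire, 13 mm above the plate, 43 mm above the bench.
- puller_grip (a point): Centre of the spring puller's wooden handle, 18 mm above its flat underside, on which it lies on the bench. Handle 110 mm long (x), 26 wide, 36 high; the last 16 mm at the -x end are 34 wide. x points from handle to tip, z up. 140 to 210 g, balanced close to this point.
- puller_tip (a point): Lower end of the puller's tip, 135 mm along x from the handle's centre and 1 mm above the level of its underside. A 6 mm steel rod leaves the handle's +x end 25 mm above the underside and bends straight down into this 6 mm thick tip; the tip hangs 21 mm below the rod's underside.
- puller: The same puller: origin under the handle's centre, at the underside; x from handle to tip, z up.
- wrench: A small steel wrench, 130 mm long, lying on the whirler's plate away from the spring (towards whirler +x); to be left alone.
- marker: A white marker pen with a black cap, 140 mm long, 19 mm thick, lying on the bench right of the whirler, beyond the puller; to be left alone.
Not all that is in view belongs to the job. Of the things that look like the puller, the larger one is meant.

How it is judged (in metres and radians):
On the way, in this order (a step that is already met when the one before it is completed fails the run):
1. the puller's tip pulls in the ring and has stretched the spring by more than 30 mm (contact force between puller and spring_end above 1 N and distance between spring and pull_ring above 0.17 m), for 0.1 s.
2. the hook bears on the anchor post by itself, with the puller out of the ring (horizontal distance between hook_seat and anchor below 0.006 m and contact force between spring_end and anchor_post above 1.5 N and contact force between puller and spring_end below 0.1 N and z of puller_tip in the frame of whirler above 0.05 m), for 0.2 s.
At the end, for the whole second after the job is handed in: The post sits in the bend of the spring's hook (within 6 mm) with the spring pulling on it, the brake lever is back (over 0.045 rad of 0.06), and the puller lies still on the bench (handle's centre lower than 27 mm), not touching the whirler (horizontal distance between hook_seat and anchor below 0.006 m and contact force between spring_end and anchor_post above 1.5 N and value of joint brake_lever above 0.045 rad and height (world z) of puller_grip below 0.027 m and contact force between puller and whirler below 0.1 N and linear speed of puller below 0.03 m/s).
It fails at once if the gripper or the arm touches the spring (contact force between any of the arm, the fingers and spring above 1 N).
It fails at once if the wrench or the marker pen is moved by more than 30 mm (distance of any of marker, wrench from where it was at the start of the episode above 0.03 m).
It also fails if it takes over 58 s, if anything falls off the work surface, if the arm or the gripper's body presses on something with over 40 N, if the wrist force passes 120 N, or if a joint passes its speed limit or range.

## Working session

There is one attempt and no reset: what is moved stays moved. The work goes in short steps, Python scripts to look and compute and a tool call to move; the robot and the scene stay as the last step left them, time stands still between calls to the robot, and variables do not carry over. Pictures are saved under pics/ and viewed, and the job is handed in when it is done.

Besides the shell and the picture viewer there is one more tool, called after "Call:" as name(argument=value, ...) on one line, values as JSON. carry_out: Moves the arm, as the interface text tells. Its arguments: {"type":"object","properties":{"plan":{"type":"array"},"grip_force":{"type":"number"}},"required":["plan"]}

```bash
ls; mkdir -p pics; cat > h.py <<'E'
import sys,numpy as np,cv2,pickle
sys.path.insert(0,'.')
def cap(ctrl,n,tag):
    d=ctrl.capture(n); cv2.imwrite(f'pics/{tag}.png',d['color']); pickle.dump(d,open(f'pics/{tag}.pkl','wb')); return d
def load(tag): return pickle.load(open(f'pics/{tag}.pkl','rb'))
def px(d,u,v,z=None):
    """pixel->world; with z: intersect plane world z, else depth"""
    T=np.array(d['cam_to_world'])
    r=np.array([(u-d['cx'])/d['fx'],-(v-d['cy'])/d['fy'],-1.0])
    if z is None:
        w=d['range_z'][int(round(v)),int(round(u))]; return T[:3,:3]@(r*w)+T[:3,3]
    R=T[:3,:3]@r; s=(z-T[2,3])/R[2]; return T[:3,3]+s*R
def proj(d,p):
    T=np.linalg.inv(np.array(d['cam_to_world'])); c=T[:3,:3]@np.array(p)+T[:3,3]
    return d['cx']+d['fx']*c[0]/-c[2], d['cy']-d['fy']*c[1]/-c[2]
def crop(d,u0,v0,u1,v1,tag):
    im=d['color'][v0:v1,u0:u1]; s=min(800/(u1-u0),600/(v1-v0))
    cv2.imwrite(f'pics/{tag}.png',cv2.resize(im,None,fx=s,fy=s,interpolation=cv2.INTER_CUBIC)); print('scale',s)
E
python3 - <<'E'
from h import *
from rig import ctrl
s=ctrl.sense(); print(s)
for n in('top','side'):
    d=cap(ctrl,n,n+'0'); print(n,[d[k] for k in d if k not in('color','range_z')])
E
```

```text
pics
{'time_s': 0.0, 'joints': array([-1.42837795e+00,  3.13489719e-01,  1.49844206e+00, -3.57577348e-06,
        1.33099327e+00, -2.23431024e-01]), 'dq': array([-0.00099237, -0.00167277,  0.00072793, -0.00085674, -0.00149303,
        0.00253251]), 'tau': array([ 1.07481985e-03, -4.12261283e+01, -2.59740454e+01, -1.42599461e-04,
        4.13469766e-03,  6.03134310e-06]), 'eef_pos': array([ 187.75015543, -490.00601495,  230.71287806]), 'ee_rot': array([-6.65722791e-04,  9.83315582e-01,  1.81906631e-01,  2.52428716e-05]), 'force': array([ 0.62075821,  0.13140473, -0.57294089]), 'wrist_torque': array([ 0.00221612, -0.04479081, -0.02823427]), 'grip_width': 0.9970229990717}
top [590.1072540228772, 590.1072540228772, 321.5598976875707, 230.4176931378867, array([[ 1.50495269e-02,  9.96873060e-01, -7.75732847e-02,
         4.32366026e+02],
       [-9.99881069e-01,  1.47425600e-02, -4.52831383e-03,
        -1.35721633e+02],
       [-3.37052526e-03,  7.76322078e-02,  9.96976369e-01,
         1.05179519e+03],
       [ 0.00000000e+00,  0.00000000e+00,  0.00000000e+00,
         1.00000000e+00]])]
side [545.3649799388899, 545.3649799388899, 321.78779620073084, 232.69344448280538, array([[-9.51943610e-01,  2.00292210e-01, -2.31703244e-01,
         2.70813897e+02],
       [-3.05879346e-01, -6.60098633e-01,  6.86081351e-01,
         6.50504828e+02],
       [-1.55302448e-02,  7.23983996e-01,  6.89641926e-01,
         8.40096975e+02],
       [ 0.00000000e+00,  0.00000000e+00,  0.00000000e+00,
         1.00000000e+00]])]
```

View pics/top0.png

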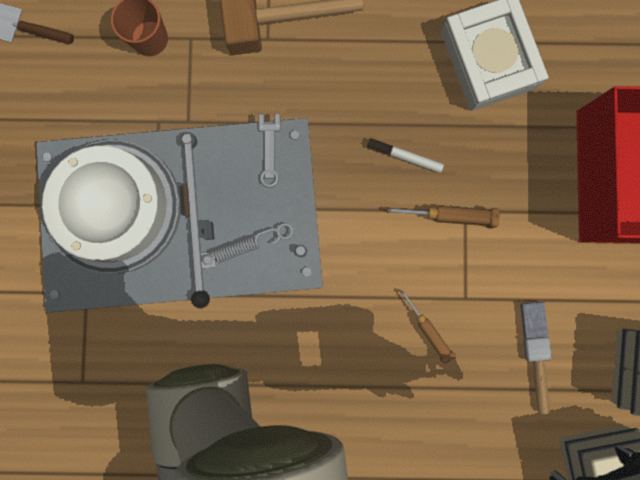

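View pics/side0.png

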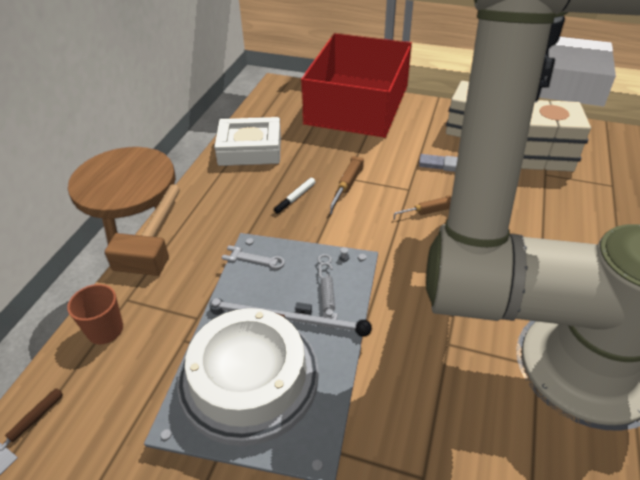

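```bash
python3 - <<'E'
from h import *
d=load('top0')
crop(d,180,210,330,310,'c1'); crop(d,370,190,510,240,'c2'); crop(d,25,110,330,320,'c3')
E
```

```text
scale 5.333333333333333
scale 5.714285714285714
scale 2.622950819672131
```

View pics/c1.png

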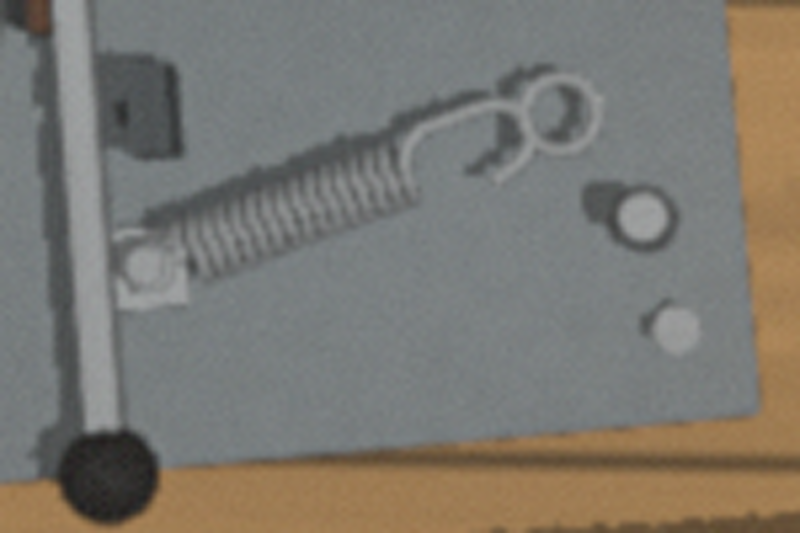

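View pics/c2.png

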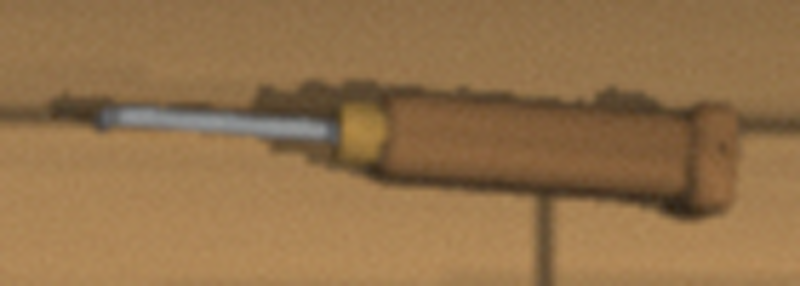

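View pics/c3.png

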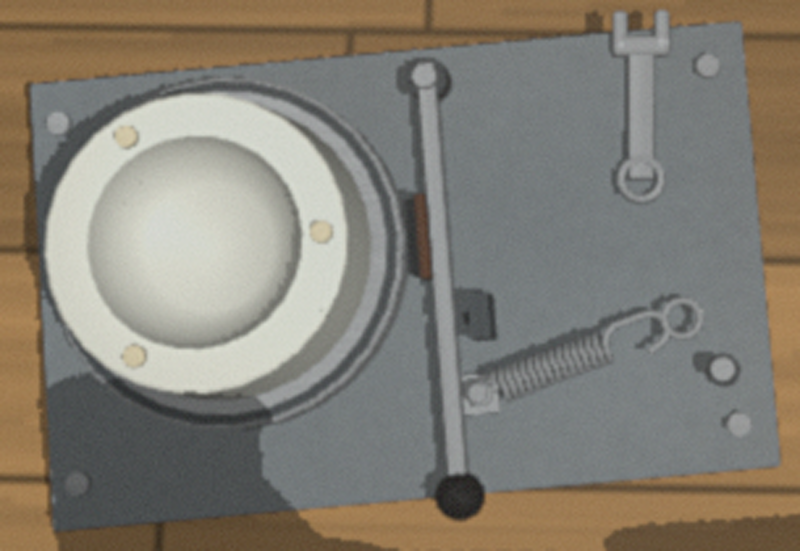

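```bash
cat > m.py <<'E'
from h import *
d=load('top0')
c1=lambda x,y:(180+x/5.3333,210+y/5.3333)
c2=lambda x,y:(370+x/5.7143,190+y/5.7143)
c3=lambda x,y:(25+x/2.62295,110+y/2.62295)
C=[px(d,*c3(*q),30)[:2] for q in [(742,22),(780,464),(52,530),(30,85)]]
# whirler corners: (150,-225),(-150,-225),(-150,255),(150,255)
W=np.array([(150,-225),(-150,-225),(-150,255),(150,255)],float);C=np.array(C)
def fit(A,B):
    a=A.mean(0);b=B.mean(0);U,S,V=np.linalg.svd((A-a).T@(B-b));R=(U@np.diag([1,np.linalg.det(U@V)])@V).T
    return R,b-R@a
R,t=fit(W,C);print('whirler',t,np.degrees(np.arctan2(R[1,0],R[0,0])),(W@R.T+t-C).round(1).tolist())
w2=lambda x,y:R@np.array([x,y])+t
print('post pred',w2(-83.5,-193),'meas',px(d,*c1(642,217),53.5))
print('stud pred',w2(-85,-33),'meas',px(d,*c1(150,266),50))
print('ring meas',px(d,*c1(563,113),45.5))
print('wire end',px(d,*c1(497,180),43))
print('bolt?',px(d,*c1(677,330),33))
for n,q,z in [('butt',(740,158),25),('buttT',(718,104),25),('buttB',(718,213),25),('hstart',(340,131),28),('rodtip',(103,118),28),('edgeT',(540,100),18),('edgeB',(540,195),18)]:
    print(n,px(d,*c2(*q),z).round(1),px(d,*c2(*q)).round(1))
E
python3 m.py
```

```text
whirler [538.43959781 104.60633162] 5.9360555289196935 [[1.3, 0.3], [-1.7, -0.7], [-1.0, -0.3], [1.5, 0.7]]
post pred [475.34709515 -95.99423196] meas [475.10414657 -95.85418199  53.5       ]
stud pred [457.30818295  62.99270979] meas [457.32302749  60.58702462  50.        ]
ring meas [508.43292388 -69.60030634  45.5       ]
wire end [486.74033939 -48.67258919  43.        ]
bolt? [ 439.64917645 -106.99025728   33.        ]
butt [ 539.2 -441.5   25. ] [ 542.3 -450.3   -4.7]
buttT [ 555.7 -434.9   25. ] [ 554.7 -432.5   33.2]
buttB [ 522.2 -434.6   25. ] [ 524.5 -442.2   -1.2]
hstart [ 545.4 -318.7   28. ] [ 544.8 -317.8   33.1]
rodtip [ 548.3 -246.5   28. ] [ 549.2 -247.3   20.1]
edgeT [ 557.  -382.1   18. ] [ 559.  -386.     1.7]
edgeB [ 527.6 -382.    18. ] [ 5.293e+02 -3.864e+02 -4.000e-01]
```

```bash
cat >> h.py <<'E'
from scipy.spatial.transform import Rotation as Ro
def rot(s): q=s['ee_rot']; return Ro.from_quat([q[1],q[2],q[3],q[0]])
def toolR(yaw): # tool down, tool x at world yaw deg
    c,s_=np.cos(np.radians(yaw)),np.sin(np.radians(yaw)); return Ro.from_matrix(np.array([[c,s_,0],[s_,-c,0],[0,0,-1]]))
def go(s,pos,yaw,base=None):
    R0=rot(s);R1=toolR(yaw)
    tv=(R0.inv()*R1).as_rotvec(degrees=True)/6
    dv=np.array(pos)-s['eef_pos']
    x=R0.as_matrix()[:,0]
    print('t',s['time_s'],'pos',s['eef_pos'].round(1),'yaw',np.degrees(np.arctan2(x[1],x[0])).round(2),'grip',s['grip_width'],'F',s['force'].round(2))
    print('turn units',tv.round(3),'shift before turn',R0.inv().apply(dv).round(1),'after turn',R1.inv().apply(dv).round(1))
E
python3 - <<'E'
from h import *
from rig import ctrl
d=load('top0')
for p in [(443,168),(365,145),(269,183),(268,118)]: print(px(d,*p,15).round(0))
go(ctrl.sense(),(542,-385,120),87.3)
E
```

```text
[ 627. -345.   15.]
[ 667. -206.   15.]
[596. -37.  15.]
[713. -32.  15.]
t 0.1 pos [ 187.7 -490.1  230.8] yaw 20.96 grip 1.0000999830501167 F [-0.67 -0.23  0.07]
turn units [-8.0000e-03 -7.0000e-03 -1.1057e+01] shift before turn [368.4  28.7 110.9] after turn [121.6 348.9 110.8]
```

Call:
carry_out(plan=[[70, [0, 0, 0], [0, 0, -1.1]], [70, [0, 0, 0], [0, 0, -1.1]], [70, [0, 0, 0], [0, 0, -1.1]], [70, [0, 0, 0], [0, 0, -1.1]], [70, [0, 0, 0], [0, 0, -1.1]], [70, [0, 0, 0], [0, 0, -1.1]], [70, [0, 0, 0], [0, 0, -1.1]], [70, [0, 0, 0], [0, 0, -1.1]], [70, [0, 0, 0], [0, 0, -1.1]], [70, [0, 0, 0], [0, 0, -1.1]]], grip_force=80)

```text
time_s: 0.93
eef_pos: [187.8, -490.1, 230.9]
ee_rot: [-0.0, 0.724, 0.69, 0.0]
force: [0.5, -0.2, 0.4]
grip_width: 0.818
```

Call:
carry_out(plan=[[70, [10, 29, 9], [0, 0, 0]], [70, [10, 29, 9], [0, 0, 0]], [70, [10, 29, 9], [0, 0, 0]], [70, [10, 29, 9], [0, 0, 0]], [70, [10, 29, 9], [0, 0, 0]], [70, [10, 29, 9], [0, 0, 0]], [70, [10, 29, 9], [0, 0, 0]], [70, [10, 29, 9], [0, 0, 0]], [70, [10, 29, 9], [0, 0, 0]], [70, [10, 29, 9], [0, 0, 0]], [70, [10, 29, 9], [0, 0, 0]], [70, [10, 29, 9], [0, 0, 0]], [70, [0, 0, 0], [0, 0, 0]], [70, [0, 0, 0], [0, 0, 0]]])

```text
time_s: 2.1
eef_pos: [542.2, -387.8, 121.8]
ee_rot: [-0.001, 0.725, 0.689, -0.0]
force: [0.3, 0.4, 0.2]
grip_width: 0.824
```

```bash
python3 - <<'E'
from h import *
from rig import ctrl
d=cap(ctrl,'top','top1')
go(ctrl.sense(),(542,-385,3),87.3)
cap(ctrl,'side','side1')
E
```

```text
t 2.15 pos [ 541.5 -388.7  122.7] yaw 87.0 grip 0.8249111122282289 F [-0.42 -0.61  0.48]
turn units [-0.01  -0.006 -0.05 ] shift before turn [  3.6   0.4 119.7] after turn [  3.7   0.3 119.7]
```

View pics/top1.png

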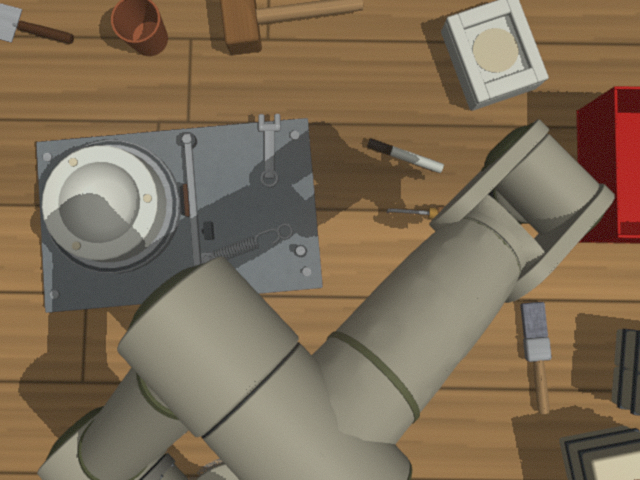

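View pics/side1.png

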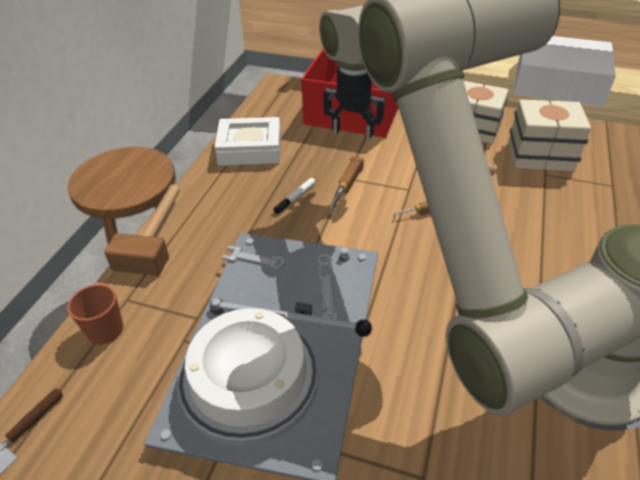

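The side view shows the open gripper (around 350,105) above the puller handle (350,172); the top view shows the arm hiding the handle, with the tip still in view at (390,210). Descending.

Call:
carry_out(plan=[[70, [3.5, 0, 30], [0, 0, 0]], [70, [0, 0, 30], [0, 0, 0]], [70, [0, 0, 20], [0, 0, 0]], [70, [0, 0, 15], [0, 0, 0]], [70, [0, 0, 12], [0, 0, 0]], [70, [0, 0, 8], [0, 0, 0]], [70, [0, 0, 3], [0, 0, 0]], [70, [0, 0, 0], [0, 0, 0]], [70, [0, 0, 0], [0, 0, 0]]], grip_force=80)

```text
time_s: 2.95
eef_pos: [542.1, -385.9, 6.2]
ee_rot: [0.001, 0.726, 0.688, 0.0]
force: [-0.5, -0.0, 0.1]
grip_width: 0.822
```

```bash
python3 - <<'E'
from h import *
from rig import ctrl
go(ctrl.sense(),(542,-385,3),87.3)
d=cap(ctrl,'side','side2'); crop(d,260,60,460,210,'c4')
E
```

```text
t 2.95 pos [ 542.1 -385.9    6.2] yaw 86.95 grip 0.8223931549311717 F [-0.51 -0.02  0.07]
turn units [ 0.01   0.009 -0.059] shift before turn [ 0.9 -0.1  3.2] after turn [ 0.9 -0.1  3.2]
scale 4.0
```

View pics/c4.png

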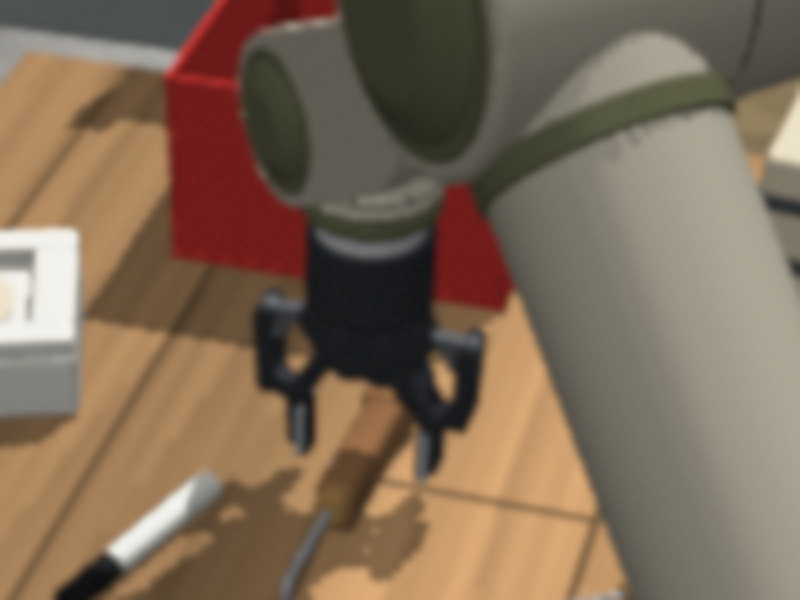

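The crop shows the fingers straddling the handle, clear on both sides and away from the marker. Lowering 3 mm, then closing.

Call:
carry_out(plan=[[60, [0, 0, 2.5], [0, 0, 0]], [40, [0, 0, 0], [0, 0, 0]], [18, [0, 0, 0], [0, 0, 0]], [15, [0, 0, 0], [0, 0, 0]], [15, [0, 0, 0], [0, 0, 0]], [15, [0, 0, 0], [0, 0, 0]], [15, [0, 0, 0], [0, 0, 0]], [15, [0, 0, 0], [0, 0, 0]], [15, [0, 0, 0], [0, 0, 0]], [15, [0, 0, 0], [0, 0, 0]]], grip_force=80)

```text
time_s: 3.83
eef_pos: [542.1, -385.6, 3.2]
ee_rot: [0.0, 0.726, 0.688, 0.0]
force: [-0.2, 1.1, 5.7]
grip_width: 0.293
```

Call:
carry_out(plan=[[15, [0, 0, -10], [0, 0, 0]], [15, [0, 0, -20], [0, 0, 0]], [15, [0, 0, -30], [0, 0, 0]], [15, [0, 0, -20], [0, 0, 0]], [15, [0, 0, 0], [0, 0, 0]], [15, [0, 0, 0], [0, 0, 0]]])

```text
time_s: 4.33
eef_pos: [541.8, -385.5, 83.2]
ee_rot: [0.0, 0.726, 0.688, -0.0]
force: [-0.7, 1.0, -1.0]
grip_width: 0.294
```

```bash
python3 - <<'E'
from h import *
from rig import ctrl
go(ctrl.sense(),(542,-385,80),87.3)
d=cap(ctrl,'side','side3'); crop(d,260,60,460,210,'c5')
d=cap(ctrl,'top','top3'); crop(d,360,130,520,250,'c6')
E
```

```text
t 4.3333 pos [ 541.8 -385.5   83.2] yaw 86.96 grip 0.29375528326905087 F [-0.73  1.01 -1.04]
turn units [ 0.006  0.006 -0.057] shift before turn [0.5 0.1 3.2] after turn [0.5 0.1 3.2]
scale 4.0
scale 5.0
```

View pics/c5.png

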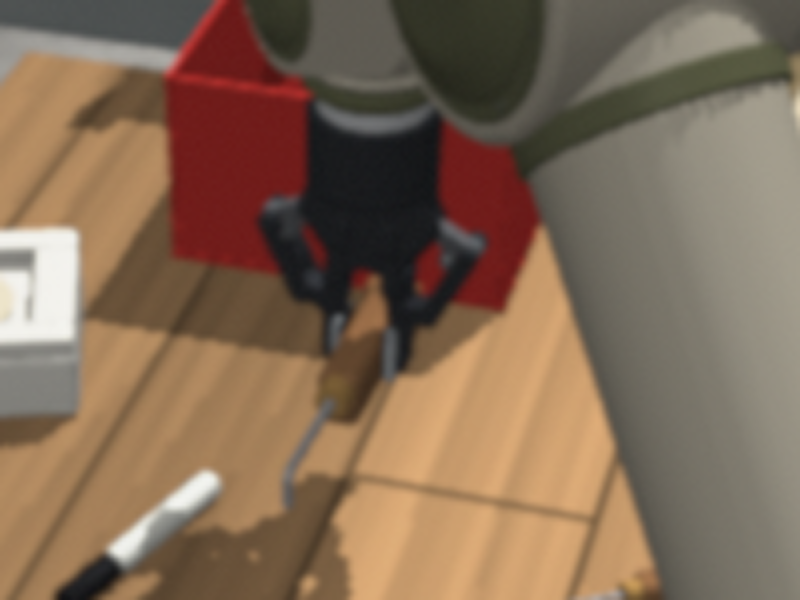

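View pics/c6.png

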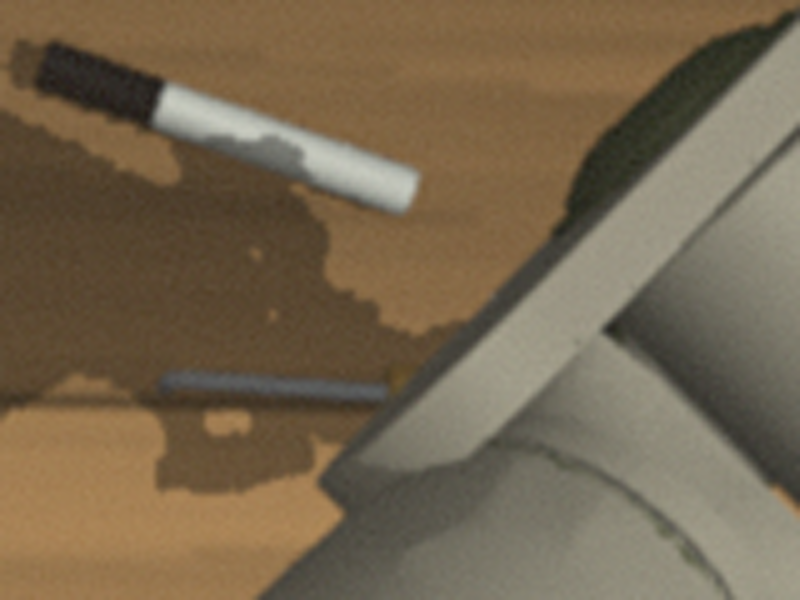

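```bash
python3 - <<'E'
from h import *
d=load('top3'); s=load('side3')
tcp=np.array([541.8,-385.5])
for z in(105,108): print('rod far end',px(d,360+160/5,130+381/5,z).round(1),'ferrule',px(d,360+388/5,130+392/5,z).round(1), 'depth',px(d,360+175/5,130+382/5))
print('side tip low',px(s,260+289/4,60+507/4,81).round(1))
u=np.radians(86.96)
print('pred tip', tcp+135*np.array([np.cos(u),np.sin(u)]))
for q in [(548.6,-250,81),(548.6,-250,105)]: print(np.array(proj(s,q))-[260,60], (np.array(proj(s,q))-[260,60])*4,(np.array(proj(d,q))-[360,130])*5)
E
```

```text
rod far end [ 546.9 -244.5  105. ] ferrule [ 544.4 -318.   105. ] depth [ 546.46256865 -249.14270402  106.6246754 ]
rod far end [ 546.5 -244.2  108. ] ferrule [ 544.1 -317.5  108. ] depth [ 546.46256865 -249.14270402  106.6246754 ]
side tip low [ 548.8 -251.7   81. ]
pred tip [ 548.95947098 -250.68997821]
[ 72.09997503 127.24080533] [288.39990011 508.96322132] [168.2796485  384.77286699]
[ 72.07256812 118.6393105 ] [288.29027246 474.55724201] [177.08520298 376.05368898]
```

```bash
python3 - <<'E'
from h import *
from rig import ctrl
go(ctrl.sense(),(538,-202.9,70),102)
E
```

```text
t 4.4333 pos [ 541.1 -384.8   81. ] yaw 86.96 grip 0.2936176025937395 F [-0.12 -0.19 -1.44]
turn units [-0.02  -0.023 -2.507] shift before turn [181.4 -12.8  11.4] after turn [178.5  34.7  11. ]
```

Call:
carry_out(plan=[[15, [0, 0, 0], [0, 0, -0.84]], [15, [0, 0, 0], [0, 0, -0.84]], [15, [0, 0, 0], [0, 0, -0.84]], [15, [20, 4, 0], [0, 0, 0]], [15, [20, 4, 0], [0, 0, 0]], [15, [20, 4, 0], [0, 0, 0]], [15, [20, 4, 0], [0, 0, 0]], [15, [20, 4, 0], [0, 0, 0]], [15, [20, 4, 0], [0, 0, 0]], [15, [20, 4, 0], [0, 0, 0]], [15, [20, 4, 4], [0, 0, 0]], [15, [19.3, 2.4, 10.8], [0, 0, 0]], [15, [0, 0, 0], [0, 0, 0]], [15, [0, 0, 0], [0, 0, 0]], [15, [0, 0, 0], [0, 0, 0]]])

```text
time_s: 5.68
eef_pos: [537.8, -203.3, 67.4]
ee_rot: [-0.0, 0.629, 0.778, -0.0]
force: [0.1, 0.5, -0.8]
grip_width: 0.295
```

```bash
python3 - <<'E'
from h import *
from rig import ctrl
go(ctrl.sense(),(538,-202.9,68),102.08)
d=cap(ctrl,'top','top4'); crop(d,220,180,380,300,'c7')
d=cap(ctrl,'side','side4'); crop(d,270,210,390,300,'c8')
E
```

```text
t 5.6833 pos [ 537.8 -203.3   67.4] yaw 102.07 grip 0.295459013085198 F [ 0.14  0.55 -0.82]
turn units [-0.008 -0.005 -0.001] shift before turn [ 0.3  0.3 -0.6] after turn [ 0.3  0.3 -0.6]
scale 5.0
scale 6.666666666666667
```

View pics/c7.png

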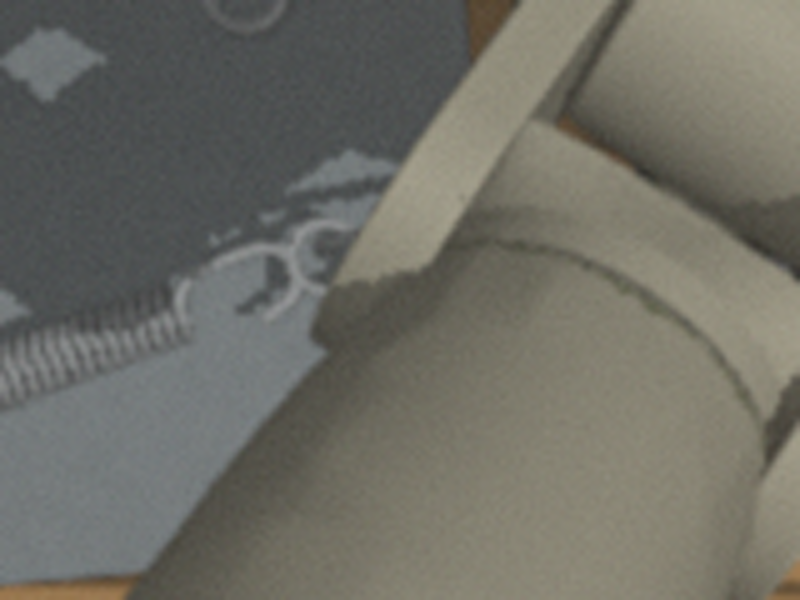

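View pics/c8.png

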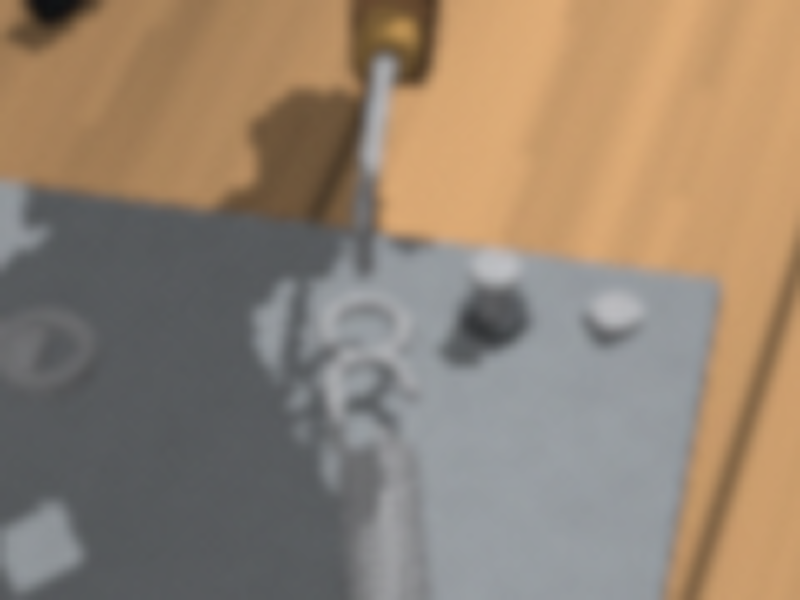

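```bash
python3 - <<'E'
from h import *
s=load('side4');t=load('top4'); k=6.66667
P=lambda x,y,z:px(s,270+x/k,210+y/k,z).round(1)
print('ring',P(366,325,43),'tip',P(364,271,66),'post head',P(497,268,53.5),'bolt',P(615,312,33))
print('top ring',px(t,220+330/5,180+258/5,45.5))
# ring edges in side
for q in [(325,325),(407,325),(366,290)]: print(P(*q,43))
# where a tip bottom at z66 above ring center would show
for p in [(508.4,-69.6,66),(508.4,-69.6,43)]: print((np.array(proj(s,p))-[270,210])*k)
E
```

```text
ring [509.3 -71.7  43. ] tip [509.7 -71.9  66. ] post head [475.4 -96.5  53.5] bolt [ 440.8 -108.4   33. ]
top ring [507.73667879 -70.36160761  45.5       ]
[521.2 -68.1  43. ]
[497.4 -75.3  43. ]
[513.7 -85.8  43. ]
[365.79380521 277.21118592]
[366.67917424 330.49069902]
```

Side view: tip's lower end at crop (364,271), ring centre at (366,324); with the heights accounted for, they coincide within 2 mm. Top view: the arm hides the tip. Going down.

Call:
carry_out(plan=[[15, [1, 0, 6], [0, 0, 0]], [15, [0, 0, 6], [0, 0, 0]], [15, [0, 0, 4], [0, 0, 0]], [15, [0, 0, 2], [0, 0, 0]], [15, [0, 0, 0], [0, 0, 0]], [15, [0, 0, 2], [0, 0, 0]], [15, [0, 0, 2], [0, 0, 0]], [15, [0, 0, 0], [0, 0, 0]]])

```text
time_s: 6.45
eef_pos: [537.6, -201.9, 45.7]
ee_rot: [-0.0, 0.629, 0.778, -0.0]
force: [-0.5, 1.0, -0.6]
grip_width: 0.297
```

```bash
python3 - <<'E'
from h import *
from rig import ctrl
go(ctrl.sense(),(537.8,-201.9,46),102.08)
d=cap(ctrl,'side','side5'); crop(d,270,210,390,300,'c9')
E
```

```text
t 6.45 pos [ 537.6 -201.9   45.7] yaw 102.08 grip 0.296540793724553 F [-0.55  1.04 -0.61]
turn units [-0.002 -0.002 -0.   ] shift before turn [-0.1  0.1 -0.3] after turn [-0.1  0.1 -0.3]
scale 6.666666666666667
```

View pics/c9.png

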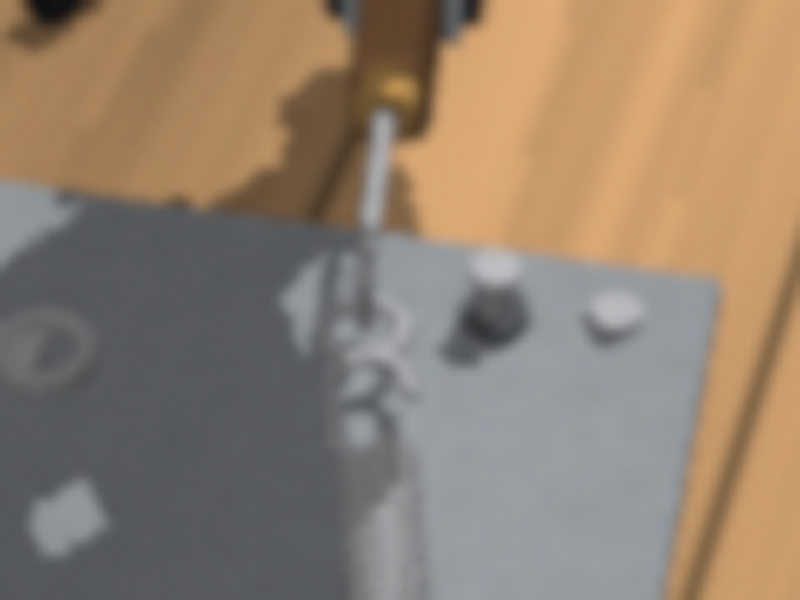

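The tip (366,322) now shows inside the ring, at its centre height. Another 8 mm down.

Call:
carry_out(plan=[[15, [0, 0, 3], [0, 0, 0]], [15, [0, 0, 3], [0, 0, 0]], [15, [0, 0, 2], [0, 0, 0]], [15, [0, 0, 0], [0, 0, 0]], [15, [0, 0, 0], [0, 0, 0]]])

```text
time_s: 6.92
eef_pos: [537.7, -201.9, 37.8]
ee_rot: [-0.0, 0.629, 0.778, -0.0]
force: [-0.2, 0.7, -1.6]
grip_width: 0.291
```

```bash
python3 - <<'E'
from h import *
from rig import ctrl
go(ctrl.sense(),(537.8,-201.9,38),102.08)
d=cap(ctrl,'side','side6'); crop(d,270,210,390,300,'c10')
exec(open('m.py').read().split("print('post pred'")[0].replace("from h import *",""))
st=w2(-83.5,-46); po=w2(-83.5,-193); print('stud on stop',st,'post',po)
for ang in (0.37,0.3,0.15,0):
  for r in (187.5+6.5,200):
    # angle from line to post toward whirler +x
    p=w2(-83.5+r*np.sin(ang),-46-r*np.cos(ang)); print(ang,r,p.round(1))
E
```

```text
t 6.9167 pos [ 537.7 -201.9   37.8] yaw 102.08 grip 0.29082797108145075 F [-0.22  0.69 -1.55]
turn units [-0.002 -0.002 -0.001] shift before turn [-0.   0.1 -0.2] after turn [-0.   0.1 -0.2]
scale 6.666666666666667
whirler [538.43959781 104.60633162] 5.9360555289196935 [[1.3, 0.3], [-1.7, -0.7], [-1.0, -0.3], [1.5, 0.7]]
stud on stop [460.14457997  50.21754435] post [475.34709515 -95.99423196]
0.37 194.0 [ 548.6 -122.4]
0.37 200 [ 551.4 -127.8]
0.3 194.0 [ 536.3 -128.2]
0.3 200 [ 538.7 -133.7]
0.15 194.0 [ 508.8 -137.6]
0.15 200 [ 510.3 -143.4]
0 194.0 [ 480.2 -142.7]
0 200 [ 480.8 -148.7]
```

View pics/c10.png

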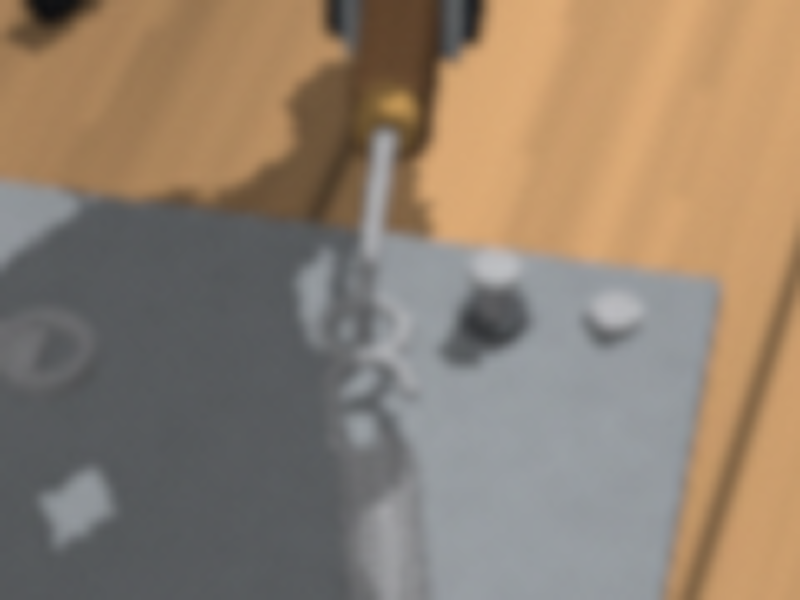

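The tip stands in the ring (about 368,320 in the crop) with no wrist load. Pulling outward along the spring's present line.

Call:
carry_out(plan=[[15, [-6, 1, 0], [0, 0, 0]], [15, [-6, 1, 0], [0, 0, 0]], [15, [-6, 1, 0], [0, 0, 0]], [15, [-6, 1, 0], [0, 0, 0]], [15, [-6, 1, 0], [0, 0, 0]], [15, [0, 0, 0], [0, 0, 0]], [15, [0, 0, 0], [0, 0, 0]]])

```text
time_s: 7.55
eef_pos: [548.7, -230.2, 37.7]
ee_rot: [-0.001, 0.629, 0.777, 0.0]
force: [-1.7, 2.6, -0.6]
grip_width: 0.292
```

```bash
python3 - <<'E'
from h import *
from rig import ctrl
go(ctrl.sense(),(537.8,-201.9,38),102.08)
d=cap(ctrl,'side','side7'); crop(d,250,190,400,302,'c11')
E
```

```text
t 7.55 pos [ 548.7 -230.2   37.7] yaw 102.06 grip 0.291851449182404 F [-1.67  2.62 -0.59]
turn units [-0.005 -0.009 -0.004] shift before turn [29.9 -4.8 -0.3] after turn [29.9 -4.8 -0.3]
scale 5.333333333333333
```

View pics/c11.png

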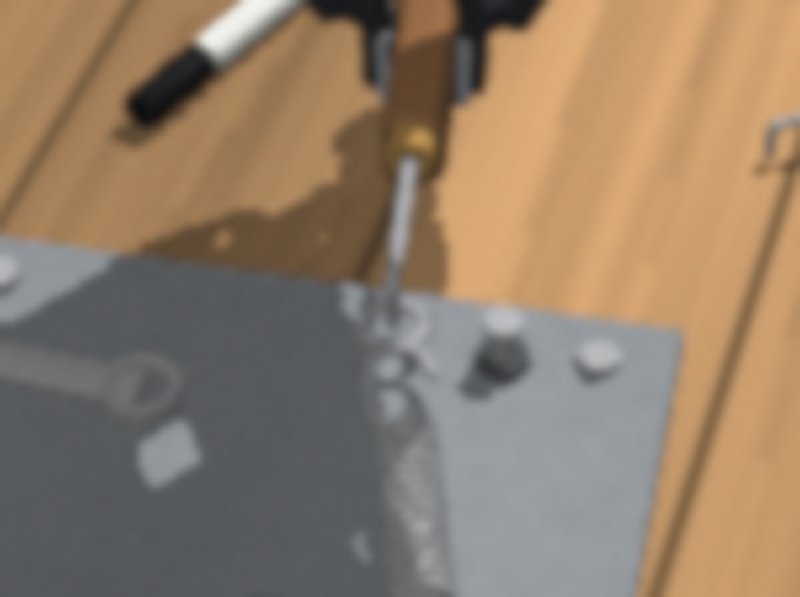

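The ring has come with the tip and the wrist reads about 3 N back along the spring. Pulling on to the hooking radius.

Call:
carry_out(plan=[[15, [-6, 1, 0], [0, 0, 0]], [15, [-6, 1, 0], [0, 0, 0]], [15, [-6, 1, 0], [0, 0, 0]], [15, [-6, 1, 0], [0, 0, 0]], [15, [-6, 1, 0], [0, 0, 0]], [15, [-2.4, 1, 0], [0, 0, 0]], [15, [0, 0, 0], [0, 0, 0]], [15, [0, 0, 0], [0, 0, 0]]])

```text
time_s: 8.27
eef_pos: [561.1, -259.8, 37.4]
ee_rot: [-0.002, 0.629, 0.778, 0.0]
force: [-2.2, 7.3, -2.3]
grip_width: 0.294
```

```bash
python3 - <<'E'
from h import *
from rig import ctrl
go(ctrl.sense(),(537.8,-201.9,38),102.08)
d=cap(ctrl,'side','side8'); crop(d,250,190,400,302,'c12')
d=cap(ctrl,'top','top8'); crop(d,180,190,380,320,'c13')
E
```

```text
t 8.2667 pos [ 561.1 -259.8   37.4] yaw 102.09 grip 0.2944260864580903 F [-2.23  7.28 -2.33]
turn units [-0.015 -0.027  0.002] shift before turn [ 61.5 -10.6  -0.4] after turn [ 61.5 -10.6  -0.6]
scale 5.333333333333333
scale 4.0
```

View pics/c12.png

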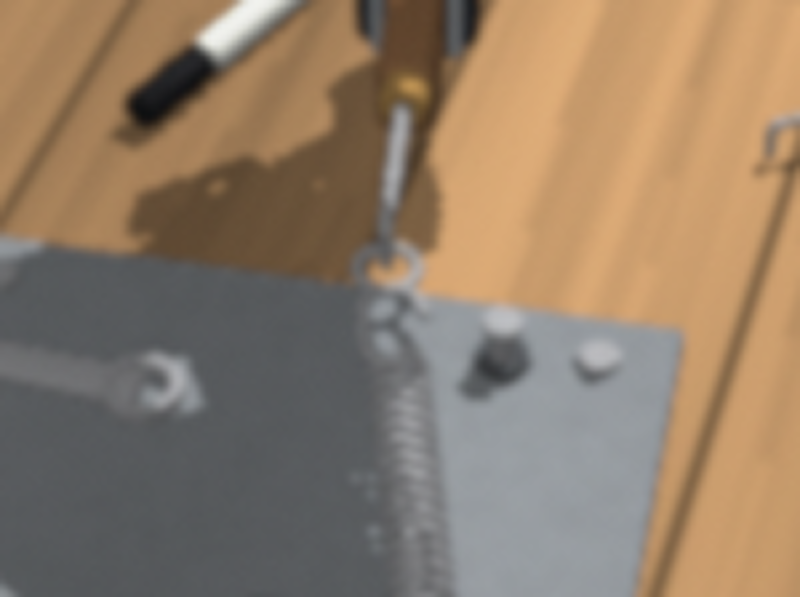

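View pics/c13.png

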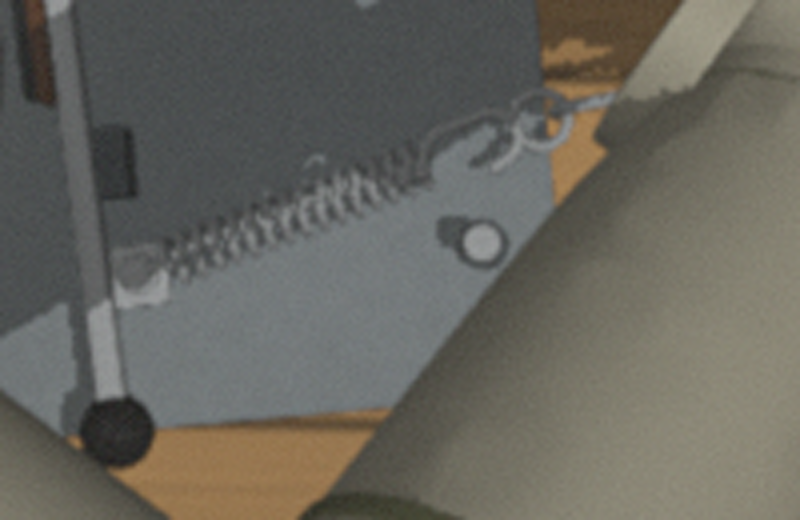

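```bash
python3 - <<'E'
from h import *
t=load('top8'); s=load('side8')
P=lambda x,y,z:px(t,180+x/4,190+y/4,z)[:2]
st=P(143,271,50);r=P(544,120,45.5);po=P(482,243,53.5);we=P(497,165,45.5);ce=P(425,165,45)
print(st,r,po,we,'r',np.linalg.norm(r-st),'post r',np.linalg.norm(po-st), 'wire end r',np.linalg.norm(we-st))
u=(r-st)/np.linalg.norm(r-st); n=np.array([-u[1],u[0]])
print('wire end along',(we-st)@u,(we-st)@n, 'coil end',(ce-st)@u)
S=lambda x,y,z:px(s,250+x/5.3333,190+y/5.3333,z)[:2]
print('side ring',S(388,268,43),'tip rod?',S(385,240,57),'post',S(503,320,53.5))
E
```

```text
[461.12059818  47.74340176] [ 528.41956741 -121.35931744] [475.00190869 -96.06635571] [ 508.7988333  -101.56820648] r 182.00242004251362 post r 144.4781544956944 wire end r 156.7391797157902
wire end along 156.35888266130428 -10.911932500123507 coil end 127.56601923422546
side ring [ 529.69343482 -121.27163082] tip rod? [ 531.00098899 -122.18946022] post [475.97042182 -96.95133115]
```

Top view: lever back, spring stretched with ring at crop (544,120), post at (482,243), so the ring radius is about 185 mm. 2.5 mm more, then swing toward the post, stopping short to look.

Call:
carry_out(plan=[[15, [-2.5, 0.4, 0], [0, 0, 0]], [15, [-0.9, -6.7, 0], [0, 0, 0]], [15, [-0.9, -6.7, 0], [0, 0, 0]], [15, [-0.5, -6.8, 0], [0, 0, 0]], [15, [-0.4, -6.8, 0], [0, 0, 0]], [15, [0, -6.7, 0], [0, 0, 0]], [15, [0, -6.7, 0], [0, 0, 0]], [15, [0, 0, 0], [0, 0, 0]], [15, [0, 0, 0], [0, 0, 0]]])

```text
time_s: 9.12
eef_pos: [523.0, -273.1, 37.6]
ee_rot: [-0.001, 0.629, 0.777, 0.001]
force: [-1.4, 7.6, -1.4]
grip_width: 0.29
```

```bash
python3 - <<'E'
from h import *
from rig import ctrl
go(ctrl.sense(),(537.8,-201.9,38),102.08)
d=cap(ctrl,'side','side9'); crop(d,250,190,400,302,'c14')
d=cap(ctrl,'top','top9'); crop(d,180,190,380,320,'c15')
E
```

```text
t 9.1167 pos [ 523.  -273.1   37.6] yaw 102.05 grip 0.289850647991996 F [-1.4   7.62 -1.43]
turn units [-0.009 -0.028 -0.005] shift before turn [66.6 29.4 -0.3] after turn [66.6 29.4 -0.4]
scale 5.333333333333333
scale 4.0
```

View pics/c14.png

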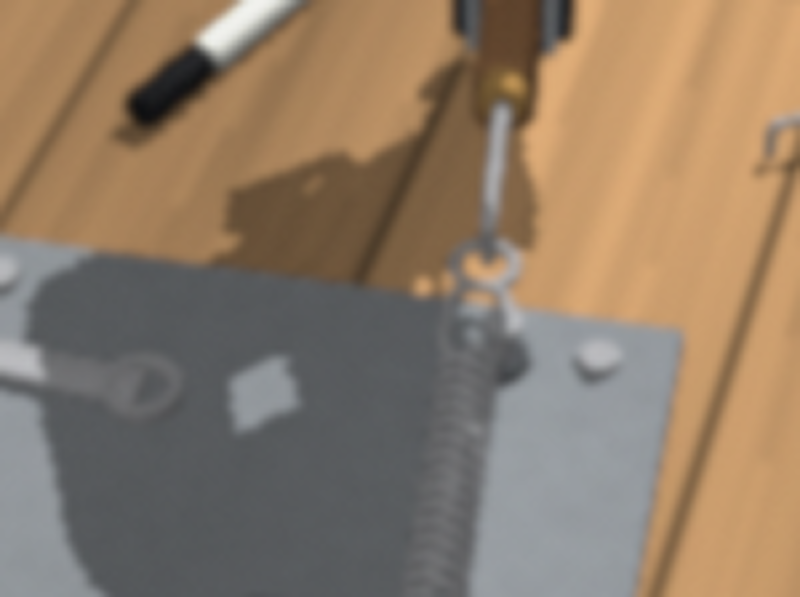

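View pics/c15.png

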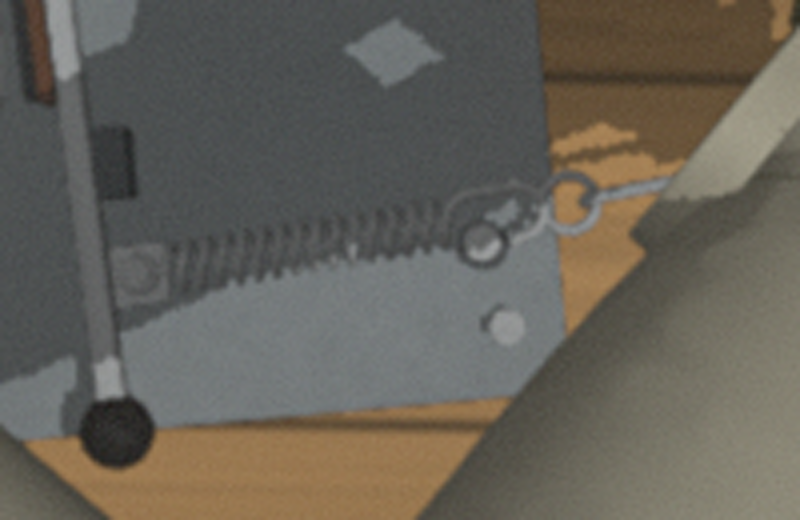

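The post head (482,243) sits just in the mouth between the coil end (≈445) and the wire end (≈515). Finishing the swing.

Call:
carry_out(plan=[[15, [0.3, -4.5, 0], [0, 0, 0]], [15, [0.3, -4.5, 0], [0, 0, 0]], [15, [0.3, -4, 0], [0, 0, 0]], [15, [0, 0, 0], [0, 0, 0]], [15, [0, 0, 0], [0, 0, 0]]])

```text
time_s: 9.63
eef_pos: [510.2, -274.9, 37.6]
ee_rot: [-0.001, 0.629, 0.777, 0.001]
force: [-0.7, 8.8, -2.1]
grip_width: 0.291
```

```bash
python3 - <<'E'
from h import *
from rig import ctrl
go(ctrl.sense(),(537.8,-201.9,38),102.08)
d=cap(ctrl,'side','side10'); crop(d,290,210,380,278,'c16')
d=cap(ctrl,'top','top10'); crop(d,260,200,360,275,'c17')
E
```

```text
t 9.6333 pos [ 510.2 -274.9   37.6] yaw 102.05 grip 0.2914796162584268 F [-0.74  8.76 -2.09]
turn units [-0.006 -0.026 -0.005] shift before turn [65.7 42.2 -0.2] after turn [65.7 42.2 -0.4]
scale 8.823529411764707
scale 8.0
```

View pics/c16.png

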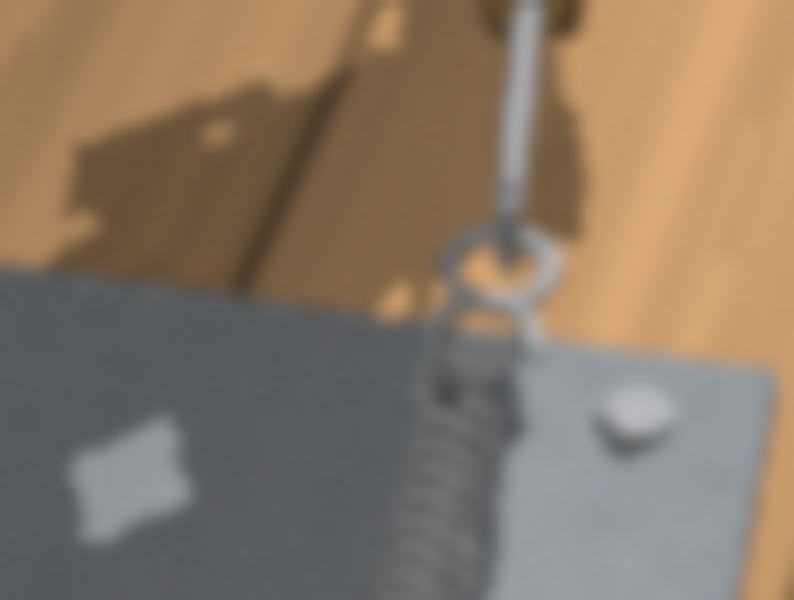

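View pics/c17.png

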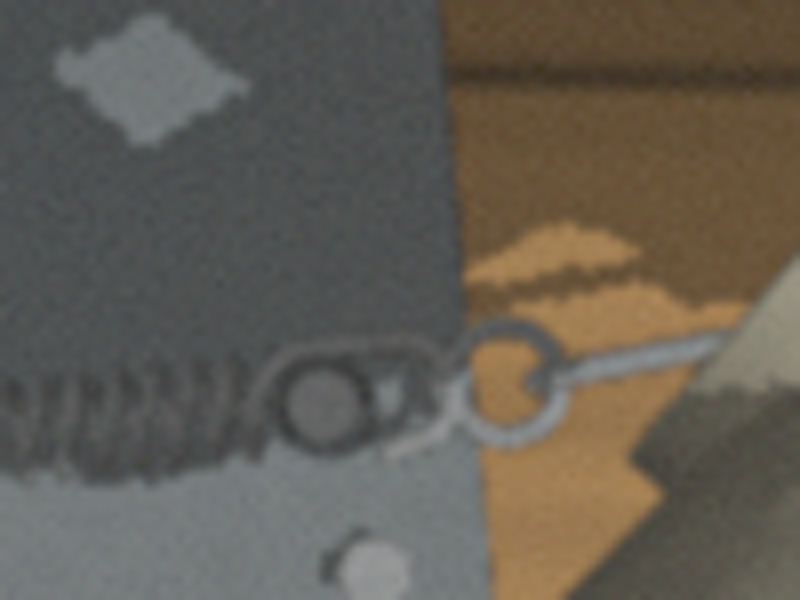

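The post is inside the hook, centred between its two wires (post 325,403; ring 515,383 in the crop). Letting the spring draw back along its line.

Call:
carry_out(plan=[[15, [4, 0.4, 0], [0, 0, 0]], [15, [4, 0.4, 0], [0, 0, 0]], [15, [4, 0.4, 0], [0, 0, 0]], [15, [4, 0.4, 0], [0, 0, 0]], [15, [4, 0.5, 0], [0, 0, 0]], [15, [3, 0.4, 0], [0, 0, 0]], [15, [2, 0.2, 0], [0, 0, 0]], [15, [0, 0, 0], [0, 0, 0]], [15, [0, 0, 0], [0, 0, 0]]])

```text
time_s: 10.48
eef_pos: [508.3, -251.5, 38.2]
ee_rot: [0.001, 0.629, 0.778, -0.0]
force: [0.2, -0.2, -2.6]
grip_width: 0.295
```

```bash
python3 - <<'E'
from h import *
from rig import ctrl
go(ctrl.sense(),(537.8,-201.9,38),102.08)
d=cap(ctrl,'side','side11'); crop(d,290,210,380,278,'c18')
d=cap(ctrl,'top','top11'); crop(d,260,200,360,275,'c19')
E
```

```text
t 10.4833 pos [ 508.3 -251.5   38.2] yaw 102.07 grip 0.29532084785688917 F [ 0.24 -0.24 -2.56]
turn units [ 0.005  0.01  -0.002] shift before turn [42.3 39.2  0.2] after turn [42.3 39.2  0.2]
scale 8.823529411764707
scale 8.0
```

View pics/c18.png

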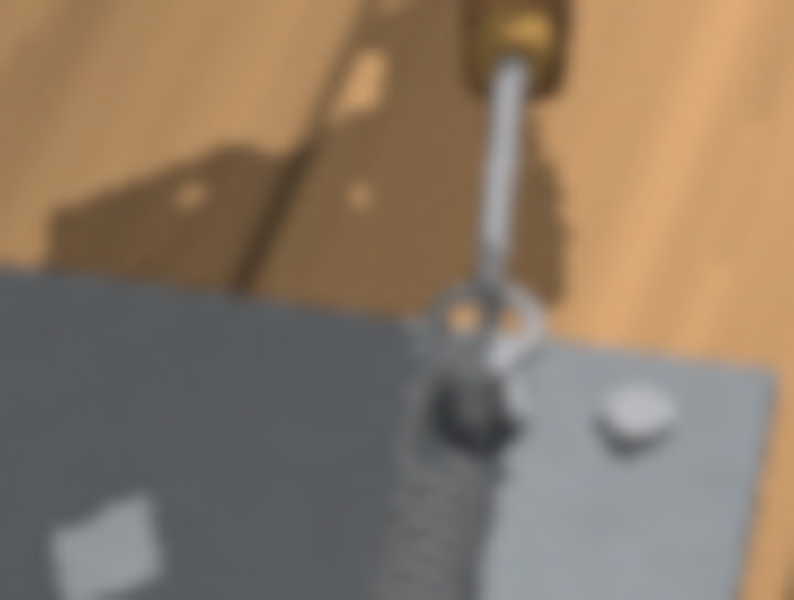

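View pics/c19.png

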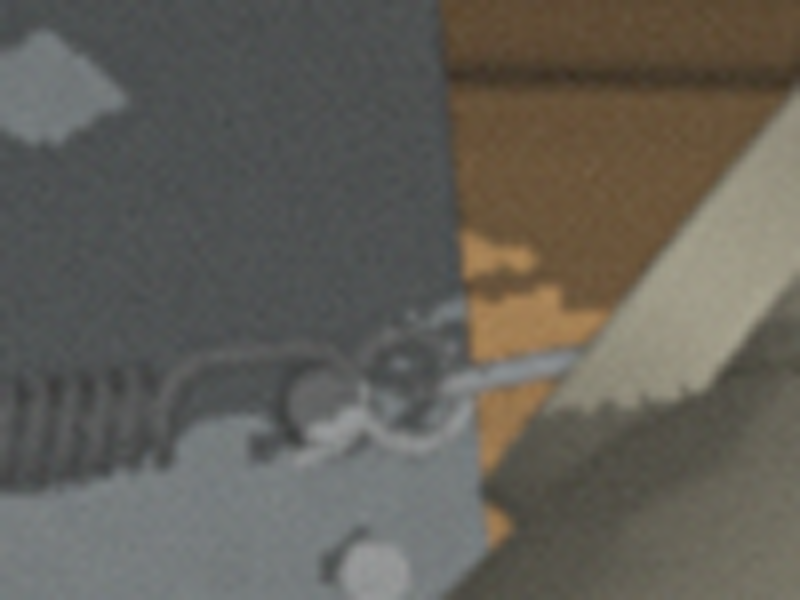

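The hook is seated (post at 322,398 in the bend) and the pull on the wrist is gone. Centring the tip in the ring by 3 mm, then lifting straight out.

Call:
carry_out(plan=[[15, [3, 0.3, 0], [0, 0, 0]], [15, [0, 0, -2], [0, 0, 0]], [15, [0, 0, -4], [0, 0, 0]], [15, [0, 0, -6], [0, 0, 0]], [15, [0, 0, -8], [0, 0, 0]], [15, [0, 0, -12], [0, 0, 0]], [15, [0, 0, -16], [0, 0, 0]], [15, [0, 0, 0], [0, 0, 0]], [15, [0, 0, 0], [0, 0, 0]], [15, [0, 0, 0], [0, 0, 0]], [15, [0, 0, 0], [0, 0, 0]]])

```text
time_s: 11.5
eef_pos: [507.3, -247.7, 85.2]
ee_rot: [-0.001, 0.629, 0.778, -0.0]
force: [-0.1, -0.2, -1.8]
grip_width: 0.293
```

```bash
python3 - <<'E'
from h import *
from rig import ctrl
go(ctrl.sense(),(542,-386,84),86.96)
d=cap(ctrl,'side','side12'); crop(d,270,190,390,280,'c20')
d=cap(ctrl,'top','top12'); crop(d,180,190,340,310,'c21')
E
```

```text
t 11.5 pos [ 507.3 -247.7   85.2] yaw 102.08 grip 0.2926012532262775 F [-0.15 -0.15 -1.8 ]
turn units [-0.011 -0.009  2.519] shift before turn [-142.5    5.     1. ] after turn [-136.3   42.     1.2]
scale 6.666666666666667
scale 5.0
```

View pics/c20.png

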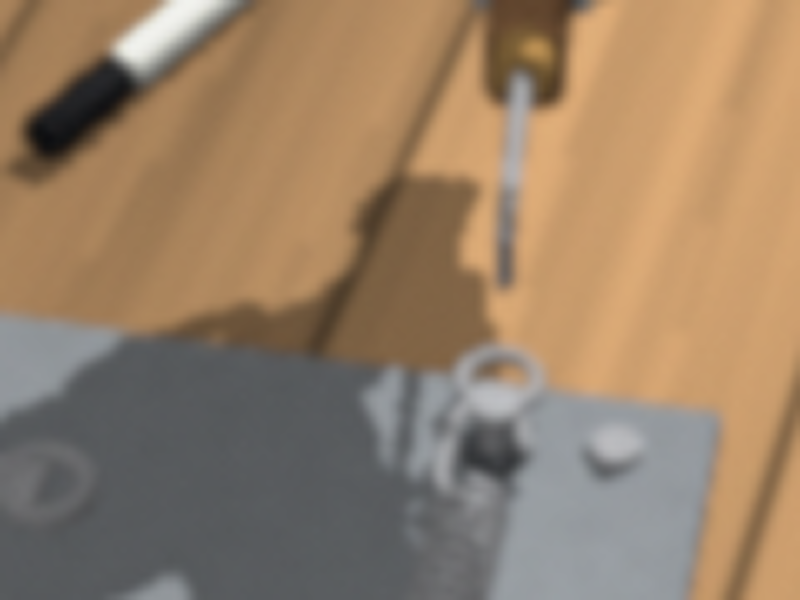

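View pics/c21.png

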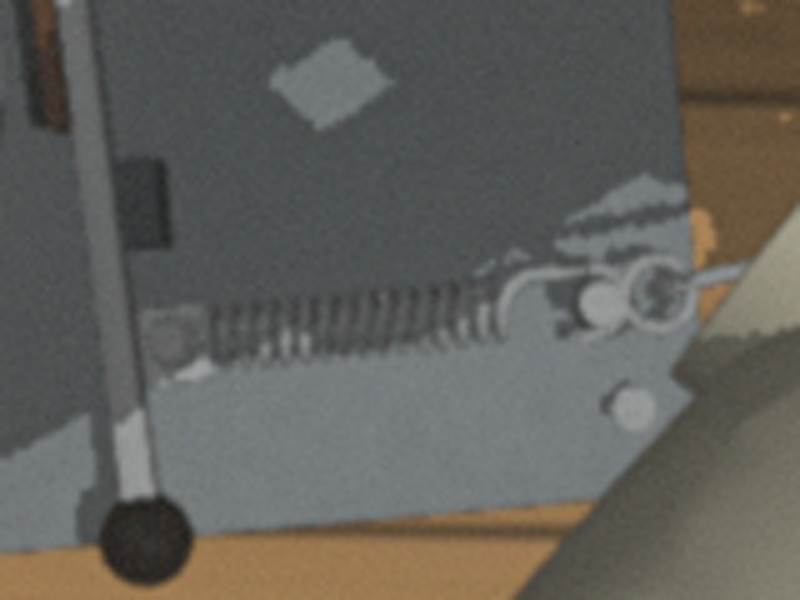

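The spring stays on the post by itself, with the puller clear above (side crop: tip at 505,285, well above ring at 500,370). The lever is back. Now carrying the puller straight back and down to the bench.

Call:
carry_out(plan=[[15, [-20, 0, 0], [0, 0, 0]], [15, [-25, 0, 0], [0, 0, 0]], [15, [-25, 0, 0], [0, 0, 0]], [15, [-25, 0, 0], [0, 0, 0]], [15, [-25, 0, 0], [0, 0, 0]], [15, [-20, 0, 0], [0, 0, 0]], [15, [0, 0, 20], [0, 0, 0]], [15, [0, 0, 20], [0, 0, 0]], [15, [0, 0, 15], [0, 0, 0]], [15, [0, 0, 12], [0, 0, 0]], [15, [0, 0, 8], [0, 0, 0]], [15, [0, 0, 4], [0, 0, 0]], [15, [0, 0, 2], [0, 0, 0]], [15, [0, 0, 0], [0, 0, 0]], [15, [0, 0, 1], [0, 0, 0]], [15, [0, 0, 0], [0, 0, 0]]])

```text
time_s: 12.93
eef_pos: [537.3, -385.0, 4.6]
ee_rot: [0.001, 0.629, 0.778, -0.0]
force: [0.4, 0.5, -1.3]
grip_width: 0.291
```

```bash
python3 - <<'E'
from h import *
from rig import ctrl
go(ctrl.sense(),(537,-385,2.8),102.08)
d=cap(ctrl,'side','side13'); crop(d,260,60,460,210,'c22')
E
```

```text
t 12.9333 pos [ 537.3 -385.     4.6] yaw 102.08 grip 0.2906243194317263 F [ 0.42  0.54 -1.25]
turn units [0.005 0.009 0.   ] shift before turn [ 0.1 -0.2  1.8] after turn [ 0.1 -0.2  1.8]
scale 4.0
```

View pics/c22.png

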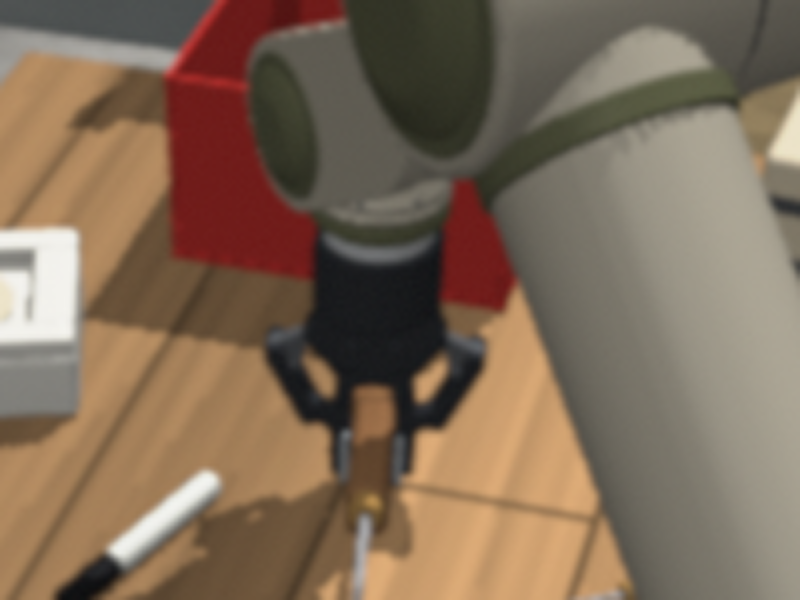

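The puller is right at bench height, with no contact force yet. 1 mm lower, open, then up.

Call:
carry_out(plan=[[15, [0, 0, 1], [0, 0, 0]], [15, [0, 0, 0], [0, 0, 0]], [35, [0, 0, 0], [0, 0, 0]], [50, [0, 0, 0], [0, 0, 0]], [70, [0, 0, 0], [0, 0, 0]], [70, [0, 0, 0], [0, 0, 0]], [70, [0, 0, 0], [0, 0, 0]], [70, [0, 0, 0], [0, 0, 0]], [70, [0, 0, -10], [0, 0, 0]], [70, [0, 0, -25], [0, 0, 0]], [70, [0, 0, -35], [0, 0, 0]], [70, [0, 0, -40], [0, 0, 0]], [70, [0, 0, -40], [0, 0, 0]], [70, [-30, 0, -15], [0, 0, 0]], [70, [-30, 0, 0], [0, 0, 0]], [70, [0, 0, 0], [0, 0, 0]], [70, [0, 0, 0], [0, 0, 0]]])

```text
time_s: 14.4
eef_pos: [549.2, -444.3, 167.9]
ee_rot: [-0.0, 0.629, 0.777, 0.0]
force: [-0.4, 0.4, -0.7]
grip_width: 0.82
```

```bash
python3 - <<'E'
from h import *
from rig import ctrl
go(ctrl.sense(),(537,-385,2.8),102.08)
d=cap(ctrl,'side','side14'); crop(d,200,100,400,250,'c23')
d=cap(ctrl,'top','top14'); crop(d,180,100,520,320,'c24'); crop(d,180,200,340,310,'c25')
E
```

```text
t 14.4 pos [ 549.2 -444.3  167.9] yaw 102.0 grip 0.8195988949890404 F [-0.43  0.36 -0.74]
turn units [-0.001 -0.002 -0.013] shift before turn [ 60.5   0.4 165.1] after turn [ 60.5   0.5 165.1]
scale 4.0
scale 2.3529411764705883
scale 5.0
```

View pics/c23.png

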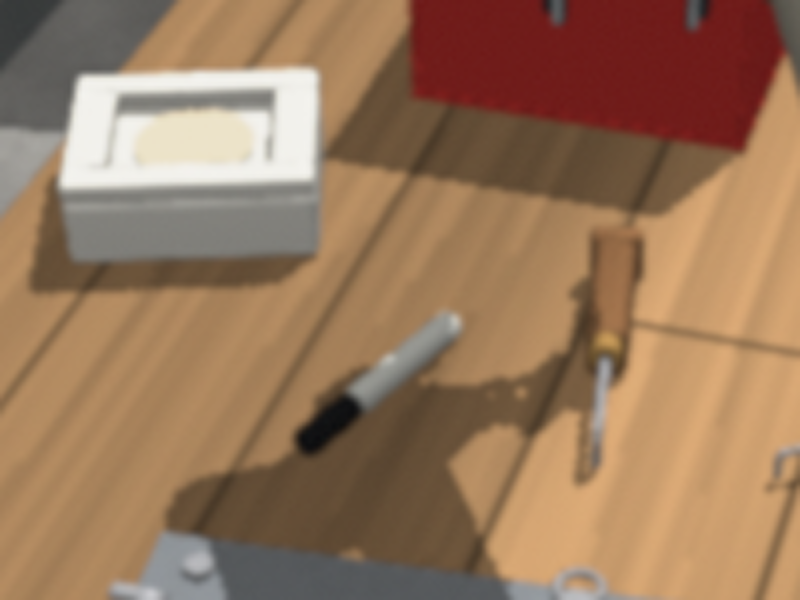

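View pics/c24.png

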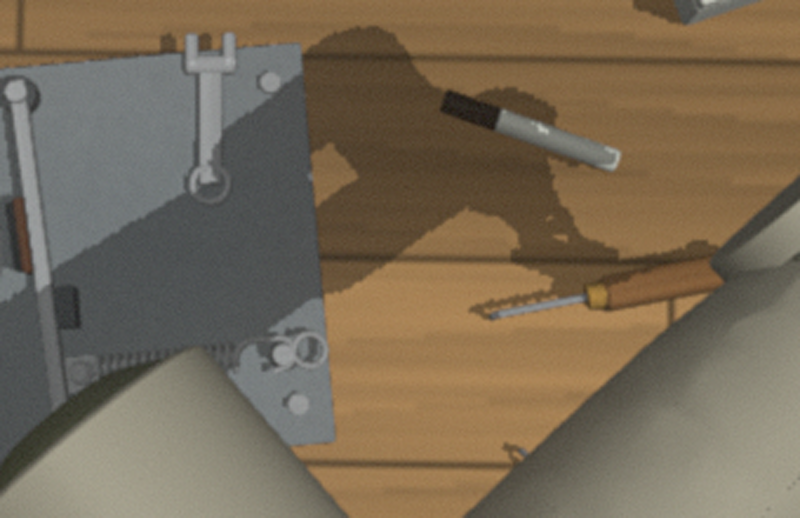

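View pics/c25.png

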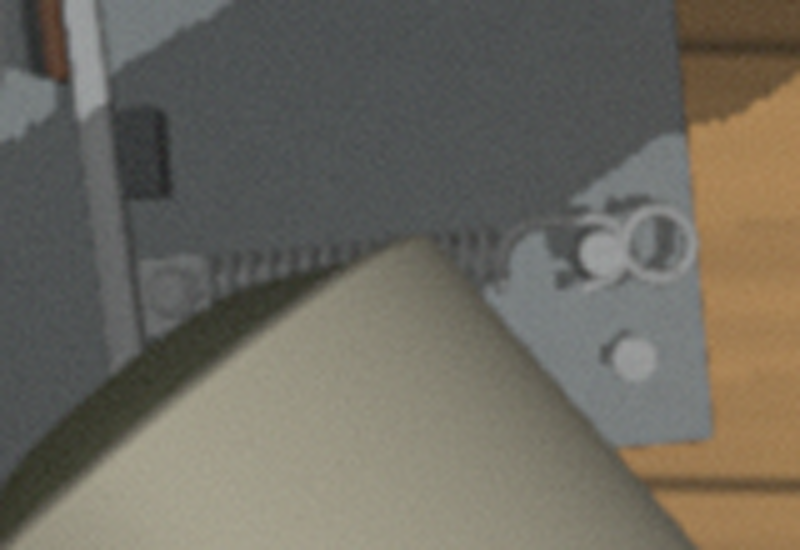

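The hook is on the post: ring at crop (656,243) and post at (603,254) are about 18.5 mm apart, as seated. The puller lies flat on the bench and clear of the plate, and the wrench and marker are where they were. Handing in.

```bash
python3 - <<'E'
from h import *
from rig import ctrl
t=load('top14');s=load('side14')
P=lambda x,y,z:px(t,180+x/5,200+y/5,z)[:2]
print('ring-post',np.linalg.norm(P(656,243,45.5)-P(603,254,53.5)))
print('handle top z',px(s,200+612/4,100+290/4).round(1))
print(ctrl.finish_job())
E
```

```text
ring-post 18.235632683455176
handle top z [ 532.5 -369.    38.3]
the job is handed in; nothing more can be done
None
```

The spring is hooked on the anchor post, the puller is laid down on the bench, and the job is handed in at about 14.5 s of the 58 s allowed. No verdict was reported.

**What I did:** I gripped the larger puller by its handle and put its tip in the ring. I pulled the spring out along its own line until the wrist read about 8 N, then swung it until the post was inside the hook. I let it draw back until the hook seated, lifted the tip straight out, and laid the puller down near where it had been.

**Last checks:**
- **Hook:** the ring's centre and the post are 18.2 mm apart in the top picture, where 18.5 mm means fully seated.
- **Lever:** it is back off the wheel in the pictures taken after I released the hook, but I did not measure its angle. The arm hid part of it in the last picture.
- **Puller:** the top of its handle reads 38 mm above the bench, where 36 mm is flat and the cameras are good to about 2 mm. It is about 125 mm from the whirler's plate.
- **Wrench and marker pen:** they look unmoved in the last pictures; I did not measure them.
- **Arm and gripper:** I saw no contact with the spring, and the wrist force stayed under 10 N while pulling.

No check failed. The tip was hidden from the top camera when it went into the ring, so I judged that step from the side camera.

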